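# Hang the bolt pail on the swing-out hook

## Robot

A 6-joint arm with a two-finger parallel gripper is mounted at the origin on the work surface; the furniture and walls round the work are solid. World frame = base frame: x ahead of the robot, y to its left, z up, the work surface at z = 0. Lengths are in m, angles in rad, forces in N, time in s.
With the tool pointing down it reaches from about 0.3 to 0.875 m from the base axis. Payload 6.4 kg.
Tool frame: the origin (TCP) lies at the very end of the fingers, on their centre line; the grasp point (between the pads) lies 19 mm behind it; z points along the fingers, y is the line along which they close (so a half turn about z gives the same grasp; the last joint's range is limited). The gripper opens to 85 mm and grips with 20 to 120 N. Pads are 22 mm wide; open, the fingers measure 114 mm over their backs; the gripper's body (76 mm by 85 mm) begins 54 mm behind the grasp point. The pads swing forward as they close: fully open they stand 13 mm farther back than shut.
Start: joints at [-1.478, 0.181, 1.607, -0, 1.354, -0.206], TCP at [0.169, -0.55, 0.231] pointing down, gripper open.
Joint ranges: [-2.99, 2.99], [-0.89, 2.07], [0.3, 2.58], [-1.14, 4.28], [0, 2.63], [-3.12, 3.12]. Speed limits (rad/s): [2.57, 2.57, 3.01, 3.14, 3.14, 3.14].

## Interface

Orientations are given as a unit quaternion [w, x, y, z].
In Python, from bench import * gives the robot as it stands. The module is installed in compiled form; this text tells all that it offers.
- The arm moves only by the tool arm_command, never from a script. Its arguments are lists of equal length, an entry for each row: "dp": the shift along the tool's x, y, z in units of 0.25 m (1.0 is 0.25 m), a list of three; "turn": the turn, a rotation vector about the tool's x, y, z in units of 30 degrees (1.0 is 30 degrees), a list of three; "jaw": the opening, from 0 (shut) to 1 (fully open). A call has 1 to 5 rows; each row is the pose to reach, as a shift and turn from the pose commanded when the call began, along the tool's axes at that moment; what a row does not reach only later rows make up. A row lasts 1/8 s, in which the tool goes at most 62.5 mm and 10.7 degrees, less where a joint would pass 70% of its speed; a pose out of reach is approached as far as the arm can. A call with a number of a shift or a turn outside -1 to 1 is refused whole. A call with a gripper value outside its range is refused whole. The fingers move at their own pace and stop on an object; the grip force is fixed at half the most. Time passes only in rows, so rows that repeat a pose let the fingers close. It gives the time, the measured TCP pose, the force, the opening and the grip force at its end, in the units of the state.
- get_obs(): the state, without advancing time (a new reading comes with each control period).
- camera(name): name is "scene" or "top" or "wrist"; returns the picture (384x512x3 uint8, blue, green, red); there is no depth.
- get_calibration(name): a dict with "camera_matrix" (3x3 intrinsics, pixels), "R" (3x3) and "t" (3): a world point X has camera coordinates R X + t; the wrist camera has in their place "mount" (4x4, takes a point from camera to tool coordinates, whose origin is the TCP and whose axes are the flange's). Camera axes: x right, y down, z forward; pixel columns grow to the right and rows downward; lengths in m; the calibration is good to about 2 mm. A picture is of the moment at which its call begins: read the wrist's pose just before it. get_calibration takes no time and is no camera call.
- hand_in(): hands the job in; it is judged then, once.
The state is a dict: "time_s": time; "q": joint angles; "dq": joint speeds; "joint_efforts": joint torques, N m; "eef_pos": TCP position; "eef_rot": TCP orientation; "wrist_force": force on the tool from outside, world axes, zero at the start; "torque": the same for the moment, N m; "opening": opening from 0.0 (shut) to 1.0 (fully open); "grasp_force": force on a finger pad.
Only numpy, scipy, OpenCV 4.12 (cv2) and the standard library are available. Lean on these libraries where they do the work, as an engineer would, in place of code of your own. Each camera call takes 0.05 s, during which the arm holds its last target. There are 200 camera calls.

## Task

Hang the pail of bolts on the bench hook. First swing the folded forked hook arm out until it snaps fully open and leave it there; then, with the pail still standing on the table, push its folded bail (wire handle) upright with a fingertip, lightly and without pinching or forcing it, and let go so that it stands by itself; then lift the pail level by its bail, hang it so that the bail lies across both prongs of the fork, and let go. Do not tip the pail, and leave the plain tin, the mug and the chisel where they are.

Things in the scene. Friction and masses are not known exactly. Their poses are not given: they have to be found in the camera images.
- hook_stand: Steel hook stand, fixed to the table: square base plate 110x110x10 mm with four bolt heads, upright post 22 mm in diameter, 216 mm tall in all, with a small spring strut on a bracket behind it. Origin: centre of the base's underside, on the post's axis. Its -x axis is the direction in which the open hook arm points (roughly towards the robot, the stand's yaw varies).
- fork_hinge (a point): Point on the post's vertical axis at the height of the prongs' seats (228 mm above the table); the fork swings about this axis. Axes as the stand's.
- fork (a joint): Swing of the forked arm (rad), growing counter-clockwise seen from above: 0 = folded (points 1.4 rad clockwise from the stand's -x, so roughly along its +y, to the robot's left), 1.4 = fully open (points along the stand's -x). An over-centre spring pushes it away from 0.6 rad: it resists with up to 0.11 N m before that, then snaps by itself to 1.4 and stays.
- fork_seat (a point): Middle of the fork, where the middle of a hung bail's bar comes to lie: 95 mm out from the post's axis, 235 mm above the table; x points out along the arm, z up. Two parallel prongs of 8 mm round steel run 31 mm to either side of the arm's middle line (54 mm free between them); their flat seats reach from 80 to 110 mm out, centre line at 228 mm height.
- fork_tips (a point): Midpoint between the prongs' upturned tips, 130 mm out from the post's axis, 22 mm above the flat seats. At 50 mm out each prong has a hump 14 mm above the flat and goes down to a crossbar 35 mm below the flat. A hanging pail reaches 151 mm below its bar, so it comes in over the tips from the front. To open the fork, push the outer side of the prong that lies farther from the robot.
- pail: Small grey steel tin, 69 mm in diameter, 76 mm tall, with bolts inside, about 0.5 kg, told from the other tin by its wire bail. Origin: centre of its underside, z up. Its -x side is the side to which the bail is folded (roughly towards the robot); the bail's hinge axis runs along its y, 66 mm above its underside, with ears at y = +-36 mm.
- bail_hinge (a point): Centre of the bail's hinge axis: on the pail's axis, 66 mm above its underside. Axes as the pail's.
- bail (a joint): Angle of the bail (rad): 0 = straight up, positive = tipped towards the pail's -x side (1.15 = stop, fully folded, 24 degrees above level), negative = tipped past upright (stop at -0.35). Stiff hinge: the bail stays where it is left (about 0.02 N m friction, bail 30 g).
- bail_grip (a point): Middle of the bail's straight bar, 85 mm from the hinge axis. The bar is 110 mm long, 6 mm wire along the pail's y, with a wooden sleeve 12 mm in diameter and 30 mm long at its middle (grip here, fingers closing across the bar). z points away from the hinge along the bail, y along the bar. 151 mm above the table when the pail stands and the bail is upright.
- plain_tin: Bystander: the same tin (69 mm in diameter, 76 mm tall) without a bail, on the other side of the bench from the pail. Origin: centre of its underside.
- mug: Bystander: enamel mug 81x106x82 mm, far left. Origin: centre of its underside.
- chisel_2: Bystander: bench chisel 29x263x29 mm with wooden handle, lying at the far left edge of the table.

How it is judged:
By the outcome, as a careful person would: the job done as asked, in the order asked, and still so for the second after the job is handed in, with the robot touching nothing.
It also fails if it takes over 72 s, if anything falls off the work surface, if the arm or the gripper's body presses on something with over 40 N, if the wrist force passes 120 N, or if a joint passes its speed limit or range.

## Working session

There is one attempt and no reset: what is moved stays moved. The work goes in short steps, Python scripts to look and compute and a tool call to move; the robot and the scene stay as the last step left them, time stands still between calls to the robot, and variables do not carry over. Pictures are saved under pics/ and viewed, at most 10 in all, crops included, and the job is handed in when it is done.

Besides the shell and the picture viewer there is one more tool, called after ">>>" by a JSON object that holds its "api" and its "payload". arm_command: Moves the arm, as the interface text tells. Its arguments: {"type":"object","properties":{"dp":{"type":"array"},"turn":{"type":"array"},"jaw":{"type":"array"}},"required":["dp","turn","jaw"]}

```bash
mkdir -p pics; python3 - <<'E'
from bench import *
import cv2,numpy as np
o=get_obs();print({k:np.round(v,3).tolist() for k,v in o.items()})
for n in("scene","top"):
    im=camera(n);cv2.imwrite(f"pics/{n}0.png",cv2.resize(im,(800,600),interpolation=cv2.INTER_CUBIC));cv2.imwrite(f"raw_{n}.png",im)
    c=get_calibration(n);print(n,{k:np.round(v,4).tolist() for k,v in c.items()})
print(get_calibration("wrist"))
E
```

```text
{'time_s': 0.0, 'q': [-1.478, 0.182, 1.608, -0.0, 1.354, -0.206], 'dq': [-0.001, 0.002, 0.0, -0.0, -0.001, 0.002], 'joint_efforts': [-0.0, -44.487, -35.133, -0.0, 0.009, -0.0], 'eef_pos': [0.169, -0.549, 0.23], 'eef_rot': [-0.001, 0.989, 0.149, 0.0], 'wrist_force': [-0.283, 0.456, -0.463], 'torque': [0.03, -0.015, -0.011], 'grasp_force': 0.0, 'opening': 1.0}
scene {'camera_matrix': [[493.06, 0.0, 256.0494], [0.0, 493.06, 192.8206], [0.0, 0.0, 1.0]], 'R': [[-0.5031, -0.864, 0.0168], [-0.5446, 0.3019, -0.7825], [0.671, -0.4029, -0.6225]], 't': [0.3675, 0.4091, 1.2417]}
top {'camera_matrix': [[417.3479, 0.0, 253.4189], [0.0, 417.3479, 189.4475], [0.0, 0.0, 1.0]], 'R': [[-0.0072, -1.0, -0.0014], [-0.9801, 0.0074, -0.1984], [0.1984, -0.0, -0.9801]], 't': [0.0854, 0.6196, 1.2347]}
{'camera_matrix': array([[282.63466044,   0.        , 255.29692835],
       [  0.        , 282.63466044, 192.84278215],
       [  0.        ,   0.        ,   1.        ]]), 'mount': array([[-3.27057653e-04, -9.50459936e-01, -3.10846913e-01,
         8.09204017e-02],
       [ 9.99998999e-01, -7.38844938e-04,  1.20697736e-03,
         1.19955087e-03],
       [-1.37685129e-03, -3.10846207e-01,  9.50459226e-01,
        -1.43000750e-01],
       [ 0.00000000e+00,  0.00000000e+00,  0.00000000e+00,
         1.00000000e+00]])}
```

View pics/scene0.png

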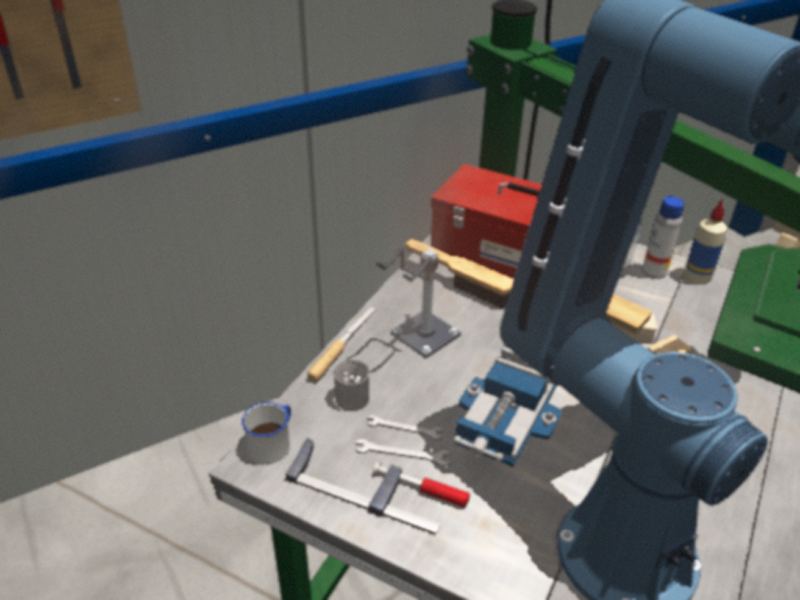

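View pics/top0.png

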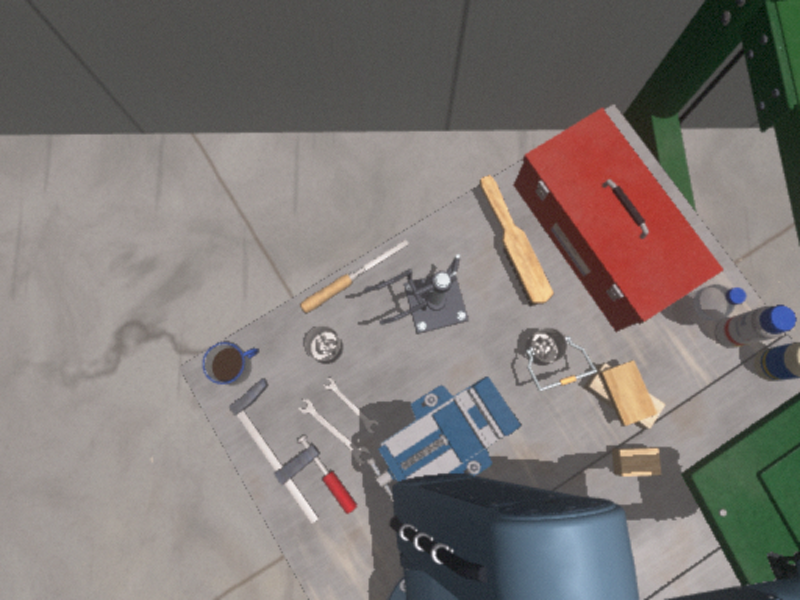

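The stand's post top is at about (442,280) in the top view, with the fork pointing left to (350,295)–(360,322). The pail is at (542,347), its bail's sleeve at (570,381), and the plain tin at (323,345). I'll take a closer crop.

```bash
python3 - <<'E'
import cv2
im=cv2.imread("raw_top.png")[155:257,218:398]
im=cv2.resize(im,None,fx=4.4,fy=4.4,interpolation=cv2.INTER_CUBIC);print(im.shape)
for x in range(0,180,20):cv2.putText(im,str(218+x),(int(x*4.4),10),0,.35,(0,0,255));cv2.line(im,(int(x*4.4),12),(int(x*4.4),18),(0,0,255))
for y in range(5,102,20):cv2.putText(im,str(155+y),(0,int(y*4.4)),0,.35,(0,0,255));cv2.line(im,(22,int(y*4.4)),(28,int(y*4.4)),(0,0,255))
cv2.imwrite("pics/crop1.png",im)
E
```

```text
(449, 792, 3)
```

View pics/crop1.png

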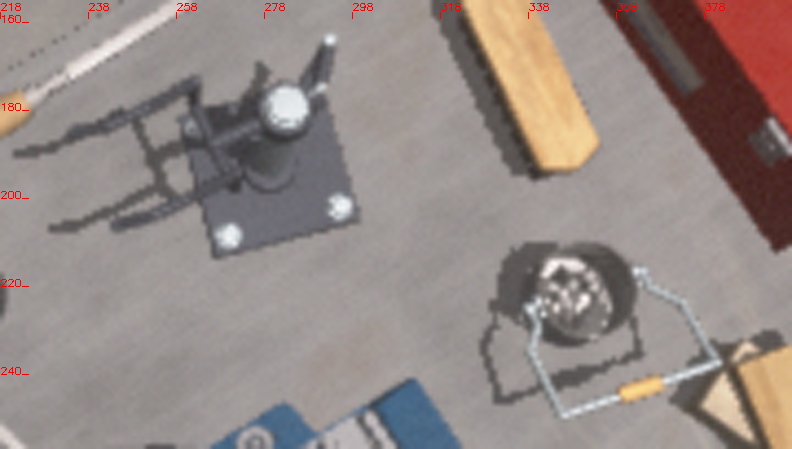

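Crop: post cap (286,107); base's near corners (213,258) and (358,220); near prong (237,178) to (115,225); bail ears (531,308) and (640,270); bar ends (563,415) and (718,362); sleeve (641,389).

```bash
cat > h.py <<'E'
from bench import *
import numpy as np, cv2
from scipy.spatial.transform import Rotation as Ro
def ray(n,px,z):
    c=get_calibration(n);K,R,t=[np.array(c[k]) for k in("camera_matrix","R","t")]
    d=R.T@np.linalg.inv(K)@[*px,1];o=-R.T@t
    return o+d*(z-o[2])/d[2]
def proj(n,X):
    c=get_calibration(n);K,R,t=[np.array(c[k]) for k in("camera_matrix","R","t")]
    p=K@(R@np.array(X)+t);return p[:2]/p[2]
def tool(o=None):
    o=o or get_obs();w,x,y,z=o["eef_rot"];return np.array(o["eef_pos"]),Ro.from_quat([x,y,z,w])
def to(X,yaw=None,**k):
    """dp units from now to TCP X, yaw of tool y axis (mod pi), pointing down"""
    p,R=tool();dp=R.inv().apply(np.array(X)-p)/.25
    t=np.zeros(3)
    if yaw is not None:
        best=None
        for s in(0,np.pi):
            y=np.array([np.cos(yaw+s),np.sin(yaw+s),0]);zz=np.array([0,0,-1.]);T=Ro.from_matrix(np.c_[np.cross(y,zz),y,zz])
            v=(R.inv()*T).as_rotvec()
            if best is None or np.linalg.norm(v)<np.linalg.norm(best):best=v
        t=np.degrees(best)/30
    return np.round(dp,3).tolist(),np.round(t,3).tolist()
E
python3 - <<'E'
from h import *
c=lambda x,y:(218+x/4.4-.4,155+y/4.4-.4)
r=lambda x,y,z:ray("top",c(x,y),z)
P=lambda n,v:print(n,np.round(v,4))
post=r(286,107,.216);P("post",post)
a,b=r(213,258,.01),r(358,220,.01);P("base",(a,b));d=b-a;yaw=np.arctan2(d[1],d[0])+np.pi/2;P("len,yaw",(np.linalg.norm(d),yaw,))
m=(a+b)/2+.055*np.array([np.cos(yaw),np.sin(yaw),0]);P("stand from base",m)
p,q=r(231,178,.228),r(125,223,.228);P("prong",(p,q));P("dir",np.arctan2(*(q-p)[1::-1])-(yaw+np.pi-1.4))
e,f=r(531,308,.066),r(640,270,.066);P("ears",(e,f,(e+f)/2));d=f-e;P("",(np.linalg.norm(d),np.arctan2(d[1],d[0])+np.pi/2))
e,f=r(563,415,.1007),r(718,362,.1007);d=f-e;y=np.arctan2(d[1],d[0])+np.pi/2;P("bar",(e,f,(e+f)/2,r(641,389,.1007)));P("",(np.linalg.norm(d),y))
P("pail from bar",(e+f)/2+.0776*np.array([np.cos(y),np.sin(y),0]))
P("rim",r(582,293,.076))
print(Ro.as_matrix(tool()[1]).round(3).tolist())
E
```

```text
post [6.18e-01 5.00e-04 2.16e-01]
base [[ 0.5529  0.0411  0.01  ]
 [ 0.58   -0.0651  0.01  ]]
len,yaw [0.1096 0.2506]
stand from base [0.6197 0.0017 0.01  ]
prong [[0.5709 0.036  0.228 ]
 [0.5435 0.101  0.228 ]]
dir -0.0223
ears [[ 0.5083 -0.1768  0.066 ]
 [ 0.5342 -0.2538  0.066 ]
 [ 0.5213 -0.2153  0.066 ]]
 [0.0812 0.3248]
bar [[ 0.4328 -0.1877  0.1007]
 [ 0.4671 -0.2931  0.1007]
 [ 0.4499 -0.2404  0.1007]
 [ 0.4496 -0.2406  0.1007]]
 [0.1109 0.3153]
pail from bar [ 0.5237 -0.2163  0.1007]
rim [ 0.5172 -0.2103  0.076 ]
[[0.956, 0.294, -0.0], [0.294, -0.956, 0.002], [0.0, -0.002, -1.0]]
```

>>> {"api": "arm_command", "payload": {"dp": [[0.1,-0.08,-0.2],[0.3,-0.22,-0.35],[0.5,-0.37,-0.5],[0.67,-0.52,-0.52],[0.86,-0.66,-0.52]], "turn": [[0,0,0],[0,0,0],[0,0,0],[0,0,0],[0,0,0]], "jaw": [0,0,0,0,0]}}

```text
time_s: 0.72
eef_pos: [0.3219, -0.3343, 0.3621]
eef_rot: [0.001, 0.989, 0.148, 0.0]
wrist_force: [0.7, -0.1, -0.6]
opening: -0.002
grasp_force: 0.0
```

>>> {"api": "arm_command", "payload": {"dp": [[0.18,-0.14,0],[0.36,-0.28,0],[0.54,-0.42,0],[0.7,-0.54,0],[0.86,-0.66,0]], "turn": [[0,0,0],[0,0,0],[0,0,0],[0,0,0],[0,0,0]], "jaw": [0,0,0,0,0]}}

```text
time_s: 1.35
eef_pos: [0.4787, -0.1129, 0.3607]
eef_rot: [-0.0, 0.989, 0.149, -0.0]
wrist_force: [-0.4, -0.6, 0.2]
opening: -0.004
grasp_force: 0.0
```

>>> {"api": "arm_command", "payload": {"dp": [[0.18,-0.14,0],[0.36,-0.28,0],[0.54,-0.42,0],[0.7,-0.54,0],[0.86,-0.66,0]], "turn": [[0,0,0],[0,0,0],[0,0,0],[0,0,0],[0,0,0]], "jaw": [0,0,0,0,0]}}

```text
time_s: 1.98
eef_pos: [0.6355, 0.1081, 0.3603]
eef_rot: [-0.0, 0.989, 0.149, -0.0]
wrist_force: [0.3, -1.2, 0.0]
opening: -0.0
grasp_force: 0.0
```

>>> {"api": "arm_command", "payload": {"dp": [[0,0,0.2],[0,0,0.4],[0,0,0.62],[0,0,0.62]], "turn": [[0,0,0],[0,0,0],[0,0,0],[0,0,0]], "jaw": [0,0,0,0]}}

```text
time_s: 2.48
eef_pos: [0.6311, 0.1064, 0.2001]
eef_rot: [-0.001, 0.989, 0.149, -0.006]
wrist_force: [-0.1, -0.0, 0.1]
opening: -0.001
grasp_force: 0.0
```

```bash
python3 - <<'E'
from h import *
o=get_obs();print(o["eef_pos"],o["wrist_force"],np.round(o["q"],2))
r=np.array([.0207,.1132])
for a in np.arange(.1,1.01,.1):
    c,s=np.cos(a),np.sin(a);print(round(a,2),to([.619+c*r[0]-s*r[1],.001+s*r[0]+c*r[1],.205])[0])
E
```

```text
[0.63109955 0.10643833 0.20013667] [-0.13144396 -0.01197128  0.14524206] [-0.02  0.36  1.45 -0.    1.34  1.25]
0.1 [-0.0, -0.039, -0.019]
0.2 [-0.044, -0.054, -0.019]
0.3 [-0.088, -0.064, -0.018]
0.4 [-0.134, -0.07, -0.018]
0.5 [-0.18, -0.071, -0.017]
0.6 [-0.226, -0.068, -0.017]
0.7 [-0.271, -0.06, -0.016]
0.8 [-0.316, -0.048, -0.016]
0.9 [-0.358, -0.031, -0.015]
1.0 [-0.399, -0.011, -0.015]
```

>>> {"api": "arm_command", "payload": {"dp": [[0,-0.039,-0.01],[-0.044,-0.054,-0.01],[-0.088,-0.064,-0.01],[-0.134,-0.07,-0.01],[-0.18,-0.071,-0.01]], "turn": [[0,0,0],[0,0,0],[0,0,0],[0,0,0],[0,0,0]], "jaw": [0,0,0,0,0]}}

```text
time_s: 3.1
eef_pos: [0.586, 0.1099, 0.2091]
eef_rot: [0.0, 0.989, 0.149, 0.0]
wrist_force: [1.4, 0.5, 0.6]
opening: 0.002
grasp_force: 0.5
```

>>> {"api": "arm_command", "payload": {"dp": [[-0.046,0.003,0],[-0.091,0.011,0],[-0.136,0.023,0],[-0.178,0.04,0],[-0.178,0.04,0]], "turn": [[0,0,0],[0,0,0],[0,0,0],[0,0,0],[0,0,0]], "jaw": [0,0,0,0,0]}}

```text
time_s: 3.72
eef_pos: [0.5465, 0.0868, 0.2084]
eef_rot: [0.0, 0.989, 0.148, -0.0]
wrist_force: [-0.6, -0.2, 0.0]
opening: 0.0
grasp_force: 0.0
```

>>> {"api": "arm_command", "payload": {"dp": [[0,0,0],[0,0,0],[0,0,0],[0,0,0],[0,0,0]], "turn": [[0,0,0],[0,0,0],[0,0,0],[0,0,0],[0,0,0]], "jaw": [0,0,0,0,0]}}

```text
time_s: 4.35
eef_pos: [0.5471, 0.0875, 0.2085]
eef_rot: [-0.0, 0.989, 0.149, -0.0]
wrist_force: [-0.4, 0.2, -0.0]
opening: 0.004
grasp_force: 0.0
```

```bash
python3 - <<'E'
from h import *
o=get_obs();print(o["eef_pos"],o["wrist_force"],np.round(o["q"],2))
im=np.vstack([camera("top")[100:300,60:460],camera("scene")[100:300,100:500]])
cv2.imwrite("pics/s1.png",cv2.resize(im,None,fx=1.5,fy=1.5,interpolation=cv2.INTER_CUBIC))
E
```

```text
[0.54713578 0.08750996 0.20845621] [-0.42320547  0.20974184 -0.04205492] [-0.06  0.16  1.68 -0.    1.3   1.22]
```

View pics/s1.png

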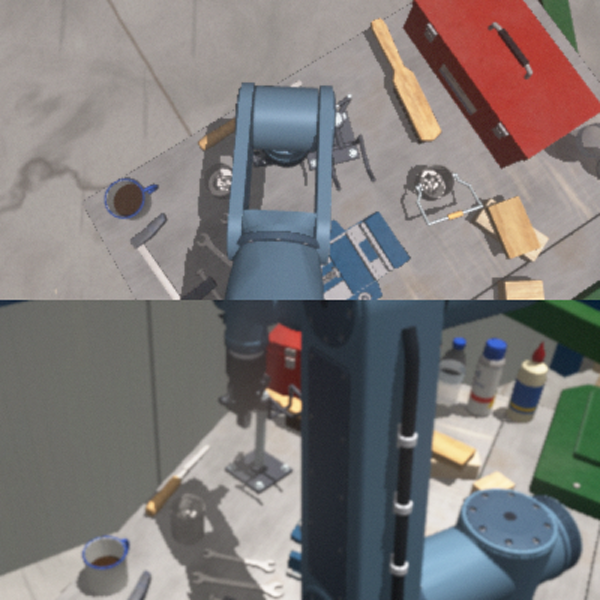

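The fork has swung open: a prong shows at (350–370,120–180), pointing at the robot. Next I move up and over to the start point for pushing the bail.

>>> {"api": "arm_command", "payload": {"dp": [[0,0,-0.2],[0,0,-0.4],[-0.15,0.1,-0.44],[-0.28,0.25,-0.44],[-0.4,0.45,-0.44]], "turn": [[0,0,0],[0,0,0],[0,0,0],[0,0,0],[0,0,0]], "jaw": [0,0,0,0,0]}}

```text
time_s: 5.08
eef_pos: [0.484, -0.0501, 0.3191]
eef_rot: [0.0, 0.989, 0.15, 0.001]
wrist_force: [0.2, -0.4, -0.2]
opening: 0.0
grasp_force: 0.0
```

>>> {"api": "arm_command", "payload": {"dp": [[-0.15,0.18,0],[-0.3,0.36,0],[-0.45,0.54,0],[-0.5,0.69,0],[-0.5,0.69,0]], "turn": [[0,0,0],[0,0,0],[0,0,0],[0,0,0],[0,0,0]], "jaw": [0,0,0,0,0]}}

```text
time_s: 5.7
eef_pos: [0.4153, -0.2535, 0.3184]
eef_rot: [0.0, 0.989, 0.147, -0.0]
wrist_force: [0.0, 0.7, -0.1]
opening: -0.0
grasp_force: 0.0
```

```bash
python3 - <<'E'
from h import *
print(get_obs()["eef_pos"],to([.4164,-.2514,.085],.317-np.pi/2))
p,R=tool();c=get_calibration("wrist");im=camera("wrist");cv2.imwrite("pics/w1.png",im)
M=np.array(c["mount"]);K=np.array(c["camera_matrix"])
for X in([.4497,-.2405,.1007],[.522,-.215,.066],[.4164,-.2514,.085]):
    v=R.inv().apply(np.array(X)-p);q=K@(M[:3,:3].T@(v-M[:3,3]));print(q[:2]/q[2])
E
```

```text
[ 0.41530023 -0.25350388  0.31836196] ([0.007, -0.007, 0.933], [0.0, 0.001, -0.043])
[251.9992892  137.25355218]
[249.3894561   74.03970669]
[252.77502685 162.00733042]
```

View pics/w1.png

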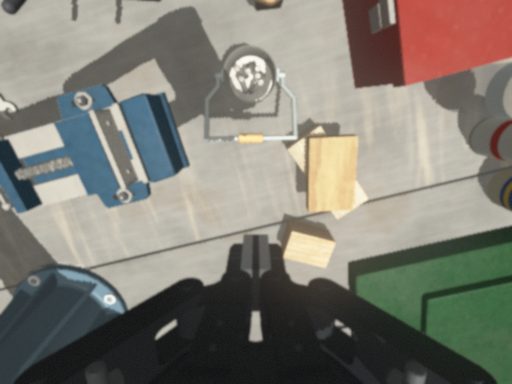

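The wrist view puts the sleeve at (250,138), against a predicted (252,137), and the hinge's midpoint at (251,74). Both match, so I descend in front of the bar.

>>> {"api": "arm_command", "payload": {"dp": [[0,0,0.2],[0,0,0.45],[0,0,0.7],[0,0,0.88],[0,0,0.93]], "turn": [[0,0,0],[0,0,0],[0,0,0],[0,0,0],[0,0,0]], "jaw": [0,0,0,0,0]}}

```text
time_s: 6.38
eef_pos: [0.4147, -0.2482, 0.0834]
eef_rot: [-0.002, 0.989, 0.15, -0.002]
wrist_force: [1.2, -0.4, -0.4]
opening: 0.002
grasp_force: 0.0
```

```bash
python3 - <<'E'
from h import *
print(get_obs()["eef_pos"])
h=np.array([np.cos(.317),np.sin(.317)]);c=np.array([.5225,-.2155])
print(to([.4327,-.2460,.085]))
for th in(1.15,1.05,.95,.85,.75,.65,.55,.45,.35,.25,.15,.05,0):
    x=-.085*np.sin(th)-.017;z=.066+.085*np.cos(th)-.016
    print(th,to([*(c+h*x),z])[0])
E
```

```text
[ 0.4146821  -0.24819168  0.08340235]
([0.071, 0.013, -0.007], [0.0, 0.0, 0.0])
1.15 [0.072, 0.009, -0.006]
1.05 [0.088, 0.009, -0.036]
0.95 [0.106, 0.008, -0.064]
0.85 [0.127, 0.008, -0.091]
0.75 [0.151, 0.007, -0.116]
0.65 [0.177, 0.007, -0.138]
0.55 [0.205, 0.006, -0.157]
0.45 [0.234, 0.005, -0.173]
0.35 [0.266, 0.005, -0.186]
0.25 [0.298, 0.004, -0.197]
0.15 [0.331, 0.004, -0.203]
0.05 [0.365, 0.003, -0.207]
0 [0.382, 0.003, -0.207]
```

>>> {"api": "arm_command", "payload": {"dp": [[0.036,0.005,0],[0.072,0.009,-0.006],[0.088,0.009,-0.036],[0.106,0.008,-0.064],[0.127,0.008,-0.091]], "turn": [[0,0,0],[0,0,0],[0,0,0],[0,0,0],[0,0,0]], "jaw": [0,0,0,0,0]}}

```text
time_s: 7.0
eef_pos: [0.4475, -0.244, 0.11]
eef_rot: [0.001, 0.989, 0.149, 0.0]
wrist_force: [-1.8, -0.4, 0.3]
opening: -0.003
grasp_force: 0.9
```

>>> {"api": "arm_command", "payload": {"dp": [[0.024,0,-0.025],[0.05,0,-0.047],[0.078,-0.001,-0.066],[0.107,-0.002,-0.082],[0.107,-0.002,-0.082]], "turn": [[0,0,0],[0,0,0],[0,0,0],[0,0,0],[0,0,0]], "jaw": [0,0,0,0,0]}}

```text
time_s: 7.62
eef_pos: [0.473, -0.2351, 0.1294]
eef_rot: [0.0, 0.989, 0.149, 0.0]
wrist_force: [-0.2, 0.5, -0.4]
opening: -0.002
grasp_force: 0.0
```

```bash
python3 - <<'E'
from h import *
p,R=tool();print(p,get_obs()["wrist_force"])
c=get_calibration("wrist");im=camera("wrist");a=camera("top")[180:280,280:414]
cv2.imwrite("pics/w2.png",np.vstack([im,cv2.resize(a,(512,382),interpolation=cv2.INTER_CUBIC)])[:,:][:766])
b=cv2.imread("pics/w2.png");cv2.imwrite("pics/w2.png",cv2.resize(b,(401,600),interpolation=cv2.INTER_AREA))
h=np.array([np.cos(.317),np.sin(.317)]);c=np.array([.5225,-.2155])
for th in(.45,.35,.25,.15,.05,0):
    x=-.085*np.sin(th)-.017;z=.066+.085*np.cos(th)-.016
    print(th,to([*(c+h*x),z])[0])
E
```

```text
[ 0.473013   -0.23511633  0.12942144] [-0.24654216  0.50879842 -0.43935535]
0.45 [-0.001, -0.012, 0.01]
0.35 [0.03, -0.012, -0.004]
0.25 [0.063, -0.013, -0.014]
0.15 [0.096, -0.013, -0.021]
0.05 [0.13, -0.014, -0.024]
0 [0.147, -0.014, -0.024]
```

View pics/w2.png

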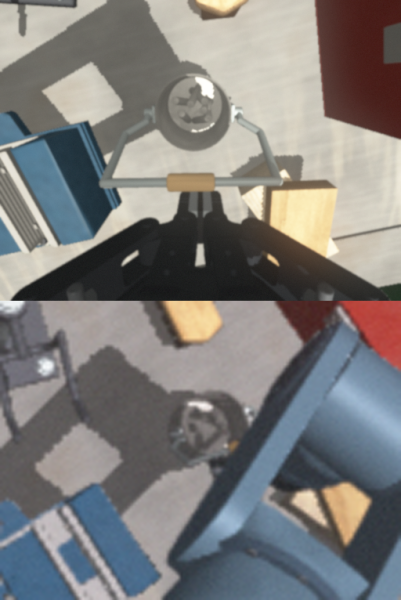

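The bail has followed the finger up: sleeve at (190,182), fingertips just behind it at (200,200). I continue to upright.

>>> {"api": "arm_command", "payload": {"dp": [[0.03,-0.002,-0.006],[0.063,-0.004,-0.014],[0.096,-0.006,-0.021],[0.13,-0.006,-0.024],[0.145,-0.006,-0.024]], "turn": [[0,0,0],[0,0,0],[0,0,0],[0,0,0],[0,0,0]], "jaw": [0,0,0,0,0]}}

```text
time_s: 8.35
eef_pos: [0.5072, -0.223, 0.1353]
eef_rot: [0.0, 0.989, 0.149, 0.0]
wrist_force: [-0.5, -0.9, -0.4]
opening: 0.002
grasp_force: 0.1
```

>>> {"api": "arm_command", "payload": {"dp": [[0,0,0],[0,0,0]], "turn": [[0,0,0],[0,0,0]], "jaw": [0,0,0]}}

```text
invalid input
```

```bash
python3 - <<'E'
from h import *
p,R=tool();print(p,get_obs()["wrist_force"])
h=np.array([np.cos(.317),np.sin(.317)]);print("finger x rel pail",(p[:2]-[.5225,-.2155])@h)
cv2.imwrite("pics/w3.png",camera("wrist"))
c=get_calibration("wrist");M=np.array(c["mount"]);K=np.array(c["camera_matrix"])
pr=lambda X:(lambda q:q[:2]/q[2])(K@(M[:3,:3].T@(R.inv().apply(np.array(X)-p)-M[:3,3])))
for th in(.2,.1,0,-.1):print(th,pr([.5225-h[0]*.085*np.sin(th),-.2155-h[1]*.085*np.sin(th),.066+.085*np.cos(th)]))
print("hinge",pr([.5225,-.2155,.066]))
E
```

```text
[ 0.50720057 -0.22298731  0.13529226] [-0.52016501 -0.88581759 -0.40661394]
finger x rel pail -0.016871056916460556
0.2 [248.22853618 263.36817562]
0.1 [247.74808951 250.3360707 ]
0 [247.28037437 235.664631  ]
-0.1 [246.83903948 219.64837714]
hinge [250.04500151 186.39457797]
```

View pics/w3.png

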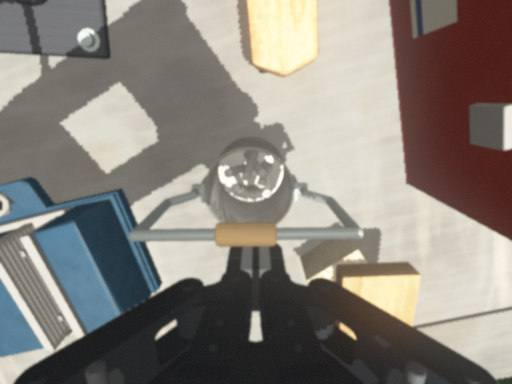

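Sleeve at (246,234) matches upright (predicted row 236). I back off, rise, and turn the tool 90° for the grasp.

>>> {"api": "arm_command", "payload": {"dp": [[-0.08,0,0],[-0.2,0,0],[-0.25,0,-0.15],[-0.25,0,-0.35],[-0.25,0,-0.42]], "turn": [[0,0,0],[0,0,0],[0,0,-0.3],[0,0,-0.65],[0,0,-1]], "jaw": [0,0,0,0,0.3]}}

```text
time_s: 9.02
eef_pos: [0.4478, -0.2428, 0.2437]
eef_rot: [0.002, 0.916, 0.402, 0.001]
wrist_force: [0.2, 0.0, -0.3]
opening: 0.199
grasp_force: 0.0
```

>>> {"api": "arm_command", "payload": {"dp": [[0,0,0],[0,0,0],[0,0,0]], "turn": [[0,0,-0.34],[0,0,-0.68],[0,0,-1]], "jaw": [0.5,0.6,0.7]}}

```text
time_s: 9.4
eef_pos: [0.4467, -0.2416, 0.2402]
eef_rot: [-0.0, 0.78, 0.626, 0.0]
wrist_force: [0.7, -0.3, -0.4]
opening: 0.696
grasp_force: 0.0
```

>>> {"api": "arm_command", "payload": {"dp": [[0,0,0],[0,0,0],[0,0,0],[0,0,0]], "turn": [[0,0,-0.34],[0,0,-0.68],[0,0,-1],[0,0,-1]], "jaw": [0.7,0.7,0.7,0.7]}}

```text
time_s: 9.9
eef_pos: [0.4467, -0.2416, 0.2401]
eef_rot: [-0.0, 0.595, 0.804, 0.0]
wrist_force: [-0.6, -0.1, 0.7]
opening: 0.697
grasp_force: 0.0
```

```bash
python3 - <<'E'
from h import *
o=get_obs();print(o["eef_pos"],o["opening"],np.round(o["q"],2))
print(to([.5225,-.2155,.24],.317));print(to([.5225,-.2155,.132],.317))
cv2.imwrite("pics/w4.png",camera("wrist"))
p,R=tool();c=get_calibration("wrist");M=np.array(c["mount"]);K=np.array(c["camera_matrix"])
pr=lambda X:(lambda q:q[:2]/q[2])(K@(M[:3,:3].T@(R.inv().apply(np.array(X)-p)-M[:3,3])))
print(pr([.5225,-.2155,.151]),pr([.5225,-.2155,.066]))
E
```

```text
[ 0.44673247 -0.24160401  0.24013565] 0.6969165659757283 [-0.73  0.02  1.76  0.    1.36 -1.03]
([0.011, 0.32, 0.001], [-0.0, -0.0, -0.038])
([0.011, 0.32, 0.433], [-0.0, -0.0, -0.038])
[346.7011671  192.12720975] [323.96799401 169.21630666]
```

View pics/w4.png

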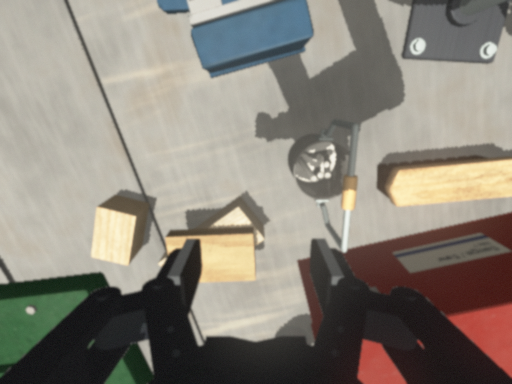

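The bail stands by itself, sleeve at (349,192) against a predicted (347,192). I move over it and down.

>>> {"api": "arm_command", "payload": {"dp": [[0.005,0.16,0],[0.011,0.322,0],[0.011,0.322,0.1],[0.011,0.322,0.25],[0.011,0.322,0.35]], "turn": [[0,0,0],[0,0,-0.03],[0,0,-0.03],[0,0,-0.03],[0,0,-0.03]], "jaw": [0.7,0.7,0.7,0.7,0.7]}}

```text
time_s: 10.58
eef_pos: [0.5223, -0.2147, 0.1508]
eef_rot: [-0.001, 0.589, 0.808, -0.0]
wrist_force: [-0.4, 0.0, 1.2]
opening: 0.7
grasp_force: 0.0
```

>>> {"api": "arm_command", "payload": {"dp": [[0,0,0.05],[0,0,0.083],[0,0,0.083]], "turn": [[0,0,0],[0,0,0],[0,0,0]], "jaw": [0.7,0.7,0.7]}}

```text
time_s: 10.95
eef_pos: [0.523, -0.2155, 0.1322]
eef_rot: [0.0, 0.588, 0.809, 0.0]
wrist_force: [-0.5, -0.2, 0.8]
opening: 0.697
grasp_force: 0.0
```

```bash
python3 - <<'E'
from h import *
o=get_obs();print(o["eef_pos"],o["wrist_force"],to([.5225,-.2155,.132],.317))
E
```

```text
[ 0.52303717 -0.21547365  0.13216542] [-0.46177342 -0.17319682  0.83119529] ([0.001, -0.002, 0.001], [0.0, 0.0, -0.006])
```

>>> {"api": "arm_command", "payload": {"dp": [[0,0,0],[0,0,0],[0,0,0],[0,0,0],[0,0,0]], "turn": [[0,0,0],[0,0,0],[0,0,0],[0,0,0],[0,0,0]], "jaw": [0.5,0.35,0.2,0.05,0]}}

```text
time_s: 11.58
eef_pos: [0.5232, -0.2155, 0.1325]
eef_rot: [0.0, 0.588, 0.809, 0.0]
wrist_force: [-1.5, 0.4, 2.7]
opening: 0.116
grasp_force: 58.5
```

>>> {"api": "arm_command", "payload": {"dp": [[0,0,0],[0,0,-0.02],[0,0,-0.06],[0,0,-0.12],[0,0,-0.2]], "turn": [[0,0,0],[0,0,0],[0,0,0],[0,0,0],[0,0,0]], "jaw": [0,0,0,0,0]}}

```text
time_s: 12.2
eef_pos: [0.5227, -0.2152, 0.1827]
eef_rot: [-0.0, 0.588, 0.809, -0.0]
wrist_force: [0.9, 0.2, -4.9]
opening: 0.112
grasp_force: 58.5
```

```bash
python3 - <<'E'
from h import *
o=get_obs();print(o["eef_pos"],o["wrist_force"],o["torque"],o["opening"],o["grasp_force"],o["q"])
ph=.25;u=-np.array([np.cos(ph),np.sin(ph)]);S=np.array([.619,.001])
for r,z in((.095,.216),(.095,.26),(.24,.26)):print(r,z,S+u*r,to([*(S+u*r),z],ph))
cv2.imwrite("pics/w5.png",camera("scene"))
E
```

```text
[ 0.52265885 -0.21521261  0.18269676] [ 0.88701321  0.21070741 -4.87536301] [-0.00320475 -0.0459659   0.00539919] 0.11199942228205656 58.54781448841095 [-6.00543233e-01  2.07620357e-01  1.67795765e+00 -2.28010605e-05
  1.25680409e+00 -9.15023415e-01]
0.095 0.216 [ 0.52695332 -0.02250338] ([0.728, 0.255, -0.133], [-0.001, -0.001, 0.123])
0.095 0.26 [ 0.52695332 -0.02250338] ([0.728, 0.255, -0.309], [-0.001, -0.001, 0.123])
0.24 0.26 [ 0.38646102 -0.05837695] ([0.765, -0.324, -0.309], [-0.001, -0.001, 0.123])
```

View pics/w5.png

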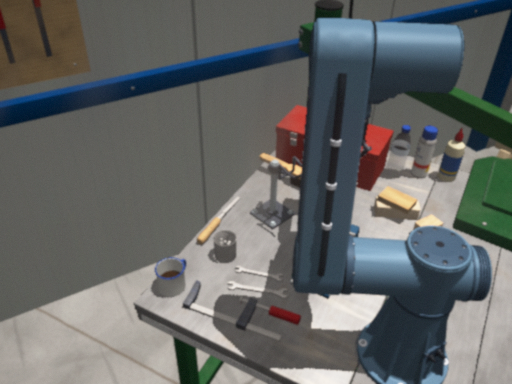

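```bash
python3 - <<'E'
from h import *
for t,s in(((487,378),(498,360)),((521,425),(552,380))):
    for z in(.04,.06,.08,.1,.12):
        X=ray("top",np.array(t)/1.5625,z);print(z,X.round(3),(proj("scene",X)*1.5625).round(0),s)
E
```

```text
0.04 [ 0.458 -0.098  0.04 ] [509. 350.] (498, 360)
0.06 [ 0.457 -0.095  0.06 ] [510. 343.] (498, 360)
0.08 [ 0.455 -0.092  0.08 ] [510. 337.] (498, 360)
0.1 [ 0.454 -0.089  0.1  ] [511. 330.] (498, 360)
0.12 [ 0.452 -0.087  0.12 ] [511. 323.] (498, 360)
0.04 [ 0.367 -0.161  0.04 ] [563. 367.] (552, 380)
0.06 [ 0.367 -0.157  0.06 ] [563. 360.] (552, 380)
0.08 [ 0.367 -0.153  0.08 ] [563. 353.] (552, 380)
0.1 [ 0.367 -0.149  0.1  ] [563. 346.] (552, 380)
0.12 [ 0.367 -0.146  0.12 ] [563. 339.] (552, 380)
```

>>> {"api": "arm_command", "payload": {"dp": [[0,-0.02,-0.08],[0.03,-0.06,-0.18],[0.09,-0.1,-0.25],[0.17,-0.14,-0.27],[0.25,-0.166,-0.273]], "turn": [[0,0,0],[0,0,0.03],[0,0,0.06],[0,0,0.09],[0,0,0.123]], "jaw": [0,0,0,0,0]}}

```text
time_s: 12.88
eef_pos: [0.4638, -0.1686, 0.2513]
eef_rot: [0.001, 0.614, 0.79, 0.0]
wrist_force: [0.3, 0.2, -4.5]
opening: 0.117
grasp_force: 58.7
```

>>> {"api": "arm_command", "payload": {"dp": [[0.1,0,0],[0.21,0,0],[0.32,0,0],[0.41,0,0],[0.47,0,0]], "turn": [[0,0,0],[0,0,0],[0,0,0],[0,0,0],[0,0,0]], "jaw": [0,0,0,0,0]}}

```text
time_s: 13.5
eef_pos: [0.4348, -0.0533, 0.2503]
eef_rot: [0.0, 0.613, 0.79, 0.0]
wrist_force: [-0.2, -0.6, -4.0]
opening: 0.119
grasp_force: 58.7
```

```bash
python3 - <<'E'
from h import *
o=get_obs();print(o["eef_pos"],o["wrist_force"],o["torque"],o["opening"],o["grasp_force"])
ph=.25;u=-np.array([np.cos(ph),np.sin(ph)]);S=np.array([.619,.001])
for r,z in((.2,.251),(.095,.251),(.095,.216)):print(r,z,S+u*r,to([*(S+u*r),z],ph))
im=np.hstack([camera("top")[150:270,230:390],camera("wrist")[100:220,180:340]]);cv2.imwrite("pics/w6.png",cv2.resize(im,None,fx=2.5,fy=2.5,interpolation=cv2.INTER_CUBIC))
E
```

```text
[ 0.4347626  -0.05329663  0.25032592] [-0.20903044 -0.60549351 -4.03044909] [-0.04132451 -0.04178574  0.00971386] 0.1185094456048729 58.701242208480835
0.2 0.251 [ 0.42521752 -0.04848079] ([0.028, -0.032, -0.003], [0.001, -0.0, 0.003])
0.095 0.251 [ 0.52695332 -0.02250338] ([0.028, 0.388, -0.003], [0.001, -0.0, 0.003])
0.095 0.216 [ 0.52695332 -0.02250338] ([0.028, 0.388, 0.137], [0.001, -0.0, 0.003])
```

View pics/w6.png

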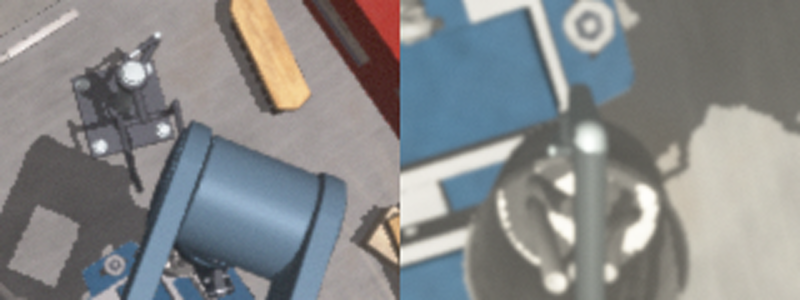

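The fork is open, left prong visible from (115,120) to (138,188); the pail hangs level under the bar. I check the prong's angle numerically.

```bash
python3 - <<'E'
from h import *
g=cv2.cvtColor(camera("top"),cv2.COLOR_BGR2GRAY).astype(np.float32)
S=np.array([.619,.001])
res=[]
for a in np.arange(.1,.5,.02):
  for dx in np.arange(-.008,.009,.002):
    u=-np.array([np.cos(a),np.sin(a)]);n=np.array([-u[1],u[0]])  # n: +90deg from u
    # left prong (robot's left,+y)
    pts=[proj("top",[*(S+u*r-n*(.031+dx)),.228]) for r in np.arange(.078,.112,.002)]
    v=cv2.remap(g,np.float32([[p[0] for p in pts]]),np.float32([[p[1] for p in pts]]),1)[0]
    res.append((v.mean(),round(a,2),round(dx,3),np.round(pts[8],0).tolist()))
for r in sorted(res,key=lambda r:r[0])[:8]:print(r)
print([r for r in res if r[1]==.26 and abs(r[2])<.001])
E
```

```text
Traceback (most recent call last):
  File "h.py", line 9, in proj
    c=get_calibration(n);K,R,t=[np.array(c[k]) for k in("camera_matrix","R","t")]
ValueError: time passes only in moves, steps and waits
```

```bash
sed -i 's/^def ray/import functools\nget_calibration=functools.cache(get_calibration)\ndef ray/' h.py; python3 - <<'E'
from h import *
g=cv2.cvtColor(camera("top"),cv2.COLOR_BGR2GRAY).astype(np.float32)
S=np.array([.619,.001])
res=[]
for a in np.arange(.1,.5,.02):
  for dx in np.arange(-.008,.009,.002):
    u=-np.array([np.cos(a),np.sin(a)]);n=np.array([-u[1],u[0]])
    pts=[proj("top",[*(S+u*r-n*(.031+dx)),.228]) for r in np.arange(.078,.112,.002)]
    v=cv2.remap(g,np.float32([[p[0] for p in pts]]),np.float32([[p[1] for p in pts]]),1)[0]
    res.append((v.mean(),round(a,2),round(dx,3),np.round(pts[8],0).tolist()))
for r in sorted(res,key=lambda r:r[0])[:6]:print(r)
print([r for r in res if r[1]==.26 and abs(r[2])<.001])
E
```

```text
(np.float32(65.76235), np.float64(0.34), np.float64(0.008), [281.0, 215.0])
(np.float32(65.916245), np.float64(0.32), np.float64(0.006), [281.0, 214.0])
(np.float32(66.17917), np.float64(0.3), np.float64(0.004), [281.0, 214.0])
(np.float32(66.827034), np.float64(0.28), np.float64(0.002), [281.0, 214.0])
(np.float32(67.668144), np.float64(0.26), np.float64(0.0), [281.0, 214.0])
(np.float32(68.446976), np.float64(0.24), np.float64(-0.002), [281.0, 213.0])
[(np.float32(67.668144), np.float64(0.26), np.float64(0.0), [281.0, 214.0])]
```

>>> {"api": "arm_command", "payload": {"dp": [[0.028,0,0],[0.028,0.08,0],[0.028,0.18,0],[0.028,0.28,0],[0.028,0.36,0]], "turn": [[0,0,0],[0,0,0],[0,0,0],[0,0,0],[0,0,0]], "jaw": [0,0,0,0,0]}}

```text
time_s: 14.32
eef_pos: [0.5215, -0.0259, 0.25]
eef_rot: [-0.0, 0.614, 0.79, -0.0]
wrist_force: [0.2, -0.4, -3.5]
opening: 0.117
grasp_force: 58.7
```

```bash
python3 - <<'E'
from h import *
o=get_obs();print(o["eef_pos"],o["wrist_force"],o["torque"],o["opening"],o["grasp_force"])
ph=.25;u=-np.array([np.cos(ph),np.sin(ph)]);S=np.array([.619,.001])
for r,z in((.095,.251),(.095,.2165)):print(r,z,to([*(S+u*r),z],ph))
E
```

```text
[ 0.52145014 -0.02594263  0.24997145] [ 0.15813389 -0.40748314 -3.49403833] [-0.00050913 -0.03751166  0.00440503] 0.11651405730193778 58.72111916542053
0.095 0.251 ([0.008, 0.025, -0.004], [-0.001, -0.0, -0.001])
0.095 0.2165 ([0.008, 0.025, 0.134], [-0.001, -0.0, -0.001])
```

>>> {"api": "arm_command", "payload": {"dp": [[0.006,0.025,0],[0.006,0.025,0.05],[0.006,0.025,0.1],[0.006,0.025,0.125],[0.006,0.025,0.134]], "turn": [[0,0,0],[0,0,0],[0,0,0],[0,0,0],[0,0,0]], "jaw": [0,0,0,0,0]}}

```text
time_s: 14.95
eef_pos: [0.5254, -0.0229, 0.2162]
eef_rot: [-0.001, 0.613, 0.79, -0.0]
wrist_force: [-2.2, 1.2, -0.4]
opening: 0.119
grasp_force: 59.1
```

```bash
python3 - <<'E'
from h import *
o=get_obs();print(o["eef_pos"],o["wrist_force"],o["torque"],o["opening"])
E
```

```text
[ 0.52542712 -0.02287158  0.21622433] [-2.20374857  1.21025424 -0.38745852] [ 0.08049411  0.44955127 -0.03086871] 0.11873613321232743
```

>>> {"api": "arm_command", "payload": {"dp": [[0,0,0],[0,0,0.004],[0,0,0.004]], "turn": [[0,0,0],[0,0,0],[0,0,0]], "jaw": [0,0,0]}}

```text
time_s: 15.32
eef_pos: [0.5266, -0.023, 0.2163]
eef_rot: [0.001, 0.613, 0.79, 0.0]
wrist_force: [-1.0, 0.3, -1.4]
opening: 0.12
grasp_force: 59.0
```

```bash
python3 - <<'E'
from h import *
o=get_obs();print(o["eef_pos"],o["wrist_force"],o["torque"],o["opening"])
E
```

```text
[ 0.52660698 -0.02300781  0.21634405] [-0.99894602  0.34060173 -1.40009869] [-0.06650453  0.07478091  0.03260219] 0.11978163845608004
```

Settled, with the prongs carrying the load. I release gently, opening only partway, and rise.

>>> {"api": "arm_command", "payload": {"dp": [[0,0,0],[0,0,0],[0,0,0],[0,0,0],[0,0,0]], "turn": [[0,0,0],[0,0,0],[0,0,0],[0,0,0],[0,0,0]], "jaw": [0.15,0.2,0.28,0.35,0.4]}}

```text
time_s: 15.95
eef_pos: [0.5262, -0.0228, 0.2158]
eef_rot: [0.0, 0.613, 0.79, 0.0]
wrist_force: [-0.2, 1.1, 0.1]
opening: 0.4
grasp_force: 0.0
```

```bash
python3 - <<'E'
from h import *
o=get_obs();print(o["eef_pos"],o["wrist_force"],o["torque"],o["opening"],o["grasp_force"])
E
```

```text
[ 0.52621584 -0.02283788  0.21576558] [-0.24694088  1.07625825  0.09308423] [0.04779234 0.04591203 0.04045277] 0.3996089796534043 0.0
```

>>> {"api": "arm_command", "payload": {"dp": [[0,0,-0.05],[0,0,-0.12],[0,0,-0.25],[0,0,-0.4],[0,0,-0.55]], "turn": [[0,0,0],[0,0,0],[0,0,0],[0,0,0],[0,0,0]], "jaw": [0.4,0.4,0.4,0.4,0.4]}}

```text
time_s: 16.58
eef_pos: [0.5263, -0.0228, 0.3561]
eef_rot: [0.001, 0.613, 0.79, 0.0]
wrist_force: [-0.0, 0.3, 0.2]
opening: 0.405
grasp_force: 0.0
```

```bash
python3 - <<'E'
from h import *
p,R=tool();im=camera("wrist");cv2.imwrite("raw_w.png",im)
c=get_calibration("wrist");M=np.array(c["mount"]);K=np.array(c["camera_matrix"])
pr=lambda X:(lambda q:q[:2]/q[2])(K@(M[:3,:3].T@(R.inv().apply(np.array(X)-p)-M[:3,3])))
S=np.array([.619,.001]);ph=.25;u=-np.array([np.cos(ph),np.sin(ph)])
print(p,"seat",pr([*(S+u*.095),.235]),"tips",pr([*(S+u*.13),.25]))
hsv=cv2.cvtColor(im,cv2.COLOR_BGR2HSV);m=cv2.inRange(hsv,(8,80,60),(25,255,255))
n,l,st,ce=cv2.connectedComponentsWithStats(m)
print([(st[i].tolist(),ce[i].round().tolist()) for i in range(1,n) if st[i][4]>80])
print(get_obs()["wrist_force"])
E
```

```text
[ 0.5262652  -0.02283661  0.35611641] seat [254.6286747  184.63040613] tips [216.73498901 189.2984126 ]
[([360, 0, 24, 47, 606], [372.0, 22.0]), ([249, 171, 13, 28, 207], [255.0, 182.0]), ([315, 239, 121, 35, 949], [373.0, 251.0]), ([273, 254, 15, 23, 97], [282.0, 261.0]), ([348, 278, 35, 16, 234], [364.0, 285.0])]
[1.08683012 0.32125975 3.98160322]
```

The sleeve's centroid (255,182) matches the seat's projection (255,185), so the pail hangs on both prongs. I move clear and check that it stays still.

>>> {"api": "arm_command", "payload": {"dp": [[0,0,-0.1],[0,0,-0.1],[0,0,-0.1],[0,0,-0.1],[0,0,-0.1]], "turn": [[0,0,0],[0,0,0],[0,0,0],[0,0,0],[0,0,0]], "jaw": [0.4,0.4,0.4,0.4,0.4]}}

```text
time_s: 17.25
eef_pos: [0.5259, -0.0228, 0.3773]
eef_rot: [-0.001, 0.613, 0.79, -0.0]
wrist_force: [0.4, -0.6, 0.0]
opening: 0.401
grasp_force: 0.0
```

```bash
python3 - <<'E'
from h import *
p,R=tool();im=camera("wrist")
c=get_calibration("wrist");M=np.array(c["mount"]);K=np.array(c["camera_matrix"])
pr=lambda X:(lambda q:q[:2]/q[2])(K@(M[:3,:3].T@(R.inv().apply(np.array(X)-p)-M[:3,3])))
S=np.array([.619,.001]);ph=.25;u=-np.array([np.cos(ph),np.sin(ph)])
s=pr([*(S+u*.095),.235]);print(p,get_obs()["wrist_force"],"seat",s)
m=cv2.inRange(cv2.cvtColor(im,cv2.COLOR_BGR2HSV),(8,80,60),(25,255,255))
n,l,st,ce=cv2.connectedComponentsWithStats(m)
ok=[ce[i] for i in range(1,n) if st[i][4]>60 and np.linalg.norm(ce[i]-s)<8]
print(ok)
if ok: print(hand_in())
E
```

```text
[ 0.52588747 -0.02277605  0.37733021] [-0.54298901  0.41121637  0.17109022] seat [255.38088147 179.19357266]
[array([251.37878788, 176.92424242]), array([259.52873563, 179.17241379])]
the job is handed in; nothing more can be done
None
```

The pail hangs by its bail on the open fork and the gripper is clear; I handed in at about 17 s, confirming the final position only by image measurement because my ten pictures were used up.

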